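# Aim the stand thermometer at the mug, raise its leg to the clip and close the cam lever

## Task

Point the stand thermometer at the mug of tea: take hold of the orange cam lever tab and with it first swing the thermometer until its lens is over the mug's mouth, and hold it steady there for a second. Then, with the lever still slid out (open), raise the sliding leg until its yellow ring is level with the red height clip, hold it there for a second, and slide the lever fully in towards the leg (closed) without letting the leg leave that height. Finish still holding the tab, with the leg up at the clip, the lever closed and the thermometer over the mug; do not shift the mug, the red clip or the things around.

Things in the scene. Friction and masses are not known exactly. Their poses are not given: they have to be found in the camera images.
- stand: the thermometer stand, fixed to the worktop: dark steel foot disc 104 mm across, upright aluminium tube 26 mm across, and at (-14, +36) mm from the tube's axis a white scale strip with black ticks, 14 mm wide, up to 218 mm above the worktop. Origin on the tube's axis (the swivel axis) at worktop height, z up
- leg: sliding leg with all it carries: steel tube 18 mm across, turns about the stand's upright axis (0.06 Nm friction, 1.3 rad either way from the stand's x) and slides up (travel 120 mm). Weighs 0.2 to 0.4 kg and sinks whenever not held up, even with the lever closed. Origin on the axis in its 10 mm thick arm, 167 mm above the worktop when down; own x along the arm to the thermometer, z up
- sensor (a point): lens of the white thermometer head (52x40x22 mm), looking straight down; 140 mm from the swivel axis on the leg's +x side, 28 mm below the leg's origin (about 42 mm above the mug when the leg is down); the head ends 166 mm from the axis
- leg_pointer (a point): the leg's yellow pointer ring, 27 mm across and 6 mm high, at its mid height on the swivel axis; 60 mm below the leg's origin
- clip_mark (a point): tip of the pointer of the red height clip (20 mm wide, 7 mm high) on the white scale strip, at the clip's mid height: the length mark. The clip is stiff and stays where it is
- tab (a point): grip point on the orange tab of the cam lever, on the leg's -x side. Tab: upright plate 12 mm thick (along the leg's y), 28 mm long (along the track, the leg's x), 50 mm tall; this point is in its middle, 18 mm below its top edge, 30 mm above the black shoe, 45 mm above the leg's origin height. 106 mm from the swivel axis when open, 80 mm when closed; the track ends at 138 mm
- cam_lever (a joint): cam lever position, m: 0 = open, slid fully out, away from the leg; 0.026 = closed, slid fully in towards the leg (along the leg's +x). It slides with about 4 N of friction and stays where it is left on the track
- mug: white mug, loose, 97 mm high, about 78 mm across, with a handle on its -y side; origin under the middle of mug and handle together, so the mouth's centre is 15 mm to its +y
- mug_mouth (a point): centre of the mug's open mouth, at the rim height
- honey_jar: bystander: glass jar with a green lid, 70 mm across, 101 mm high; origin under its centre
- pepper_jar: bystander: small spice jar with a black lid, 41 mm across, 105 mm high; origin under its centre
- lemon: bystander: yellow lemon, 74x51x53 mm; origin at its underside
Mind the look-alikes: they are no part of the job. There is more than one size of the mug; the job needs the smallest.

How it is judged:
By the outcome, as a careful person would: the job done as asked, in the order asked, and still so for the second after the job is handed in, while the arm keeps its last pose, push and grip.
It also fails if it takes over 43 s, if anything falls off the work surface, if the arm or the gripper's body presses on something with over 40 N, if the wrist force passes 120 N, or if a joint passes its speed limit or range.

## Robot

A 6-joint arm with a two-finger parallel gripper is mounted at the origin on a cart in front of the work surface, level with it; the furniture and walls round the work are solid. World frame = base frame: x ahead of the robot, y to its left, z up, the work surface at z = 0. Lengths are in m, angles in rad, forces in N, time in s.
With the tool pointing down it reaches from about 0.35 to 0.975 m from the base axis. Payload 4.9 kg.
Tool frame: the origin (TCP) lies midway between the tips of the shut fingers; the grasp point (between the pads) lies 19 mm behind it; z points along the fingers, y is the line along which they close (so a half turn about z gives the same grasp; the last joint's range is limited). The gripper opens to 85 mm and grips with 20 to 120 N. Pads are 22 mm wide; open, the fingers measure 114 mm over their backs; the gripper's body (76 mm by 85 mm) begins 54 mm behind the grasp point. The pads swing forward as they close: fully open they stand 13 mm farther back than shut.
Start: joints at [-0.119, 0.053, 1.613, -0, 1.476, -0.119], TCP at [0.625, 0, 0.231] pointing down, gripper open.
Joint ranges: [-3.01, 3.01], [-1.01, 2.22], [0.06, 2.58], [-1.02, 4.17], [0.09, 2.62], [-3.14, 3.14]. Speed limits (rad/s): [2.57, 2.57, 3.14, 3.14, 3.14, 3.14].

## Interface

Orientations are given as a unit quaternion [w, x, y, z].
In Python, from plant import manip gives the robot as it stands.
- The arm moves only by the tool carry_out, never from a script. Its argument "moves" is a list of rows, each a list of 7 numbers: the opening, from 0 (shut) to 1 (fully open), then the shift along the tool's x, y, z normalised to -1 to 1, where 1 is 0.4 m, then the turn, a rotation vector about the tool's x, y, z normalised to -1 to 1, where 1 is 0.5 rad. In form: [[grip, dx, dy, dz, rx, ry, rz], ...]. A call has 1 to 8 rows; each row is the pose to reach, as a shift and turn from the pose commanded when the call began, along the tool's axes at that moment; what a row does not reach only later rows make up. A row lasts 1/12 s, in which the tool goes at most 41.7 mm and 7.16 degrees, less where a joint would pass 70% of its speed; a pose out of reach is approached as far as the arm can. A call with a number of a shift or a turn outside -1 to 1 is refused whole. A call with a gripper value outside its range is refused whole. The fingers move at their own pace and stop on an object; the grip force is fixed at half the most. Time passes only in rows, so rows that repeat a pose let the fingers close. It gives the time, the measured TCP pose, the force and the opening at its end, in the units of the state.
- manip.state(): the state, without advancing time (a new reading comes with each control period).
- manip.grab_frame(name): name is "scene" or "side" or "wrist"; returns the picture (420x560x3 uint8, red, green, blue); there is no depth.
- manip.camera_info(name): a dict with "intrinsics" (3x3 intrinsics, pixels), "extrinsics" (4x4, takes a point from world to camera coordinates). Camera axes: x right, y down, z forward; pixel columns grow to the right and rows downward; lengths in m; the calibration is good to about 2 mm. The wrist camera is an equidistant fisheye: a pixel r from the principal point sees the ray r / f radians off the axis. A picture is of the moment at which its call begins: read the wrist's pose just before it. camera_info takes no time and is no camera call; for the wrist camera it gives the pose at the moment of the call.
- manip.job_done(): hands the job in, once; it reports no verdict.
The state is a dict: "time": time; "joint_pos": joint angles; "joint_vel": joint speeds; "joint_efforts": joint torques, N m; "tool_pos": TCP position; "tool_rot": TCP orientation; "contact_force": force on the tool from outside, world axes, zero at the start; "ft_torque": the same for the moment, N m; "gripper_width": opening from 0.0 (shut) to 1.0 (fully open).
Only numpy, scipy, OpenCV 4.12 (cv2) and the standard library are available. Lean on these libraries where they do the work, as an engineer would, in place of code of your own. Each camera call takes 0.05 s, during which the arm holds its last target. There are 200 camera calls.

## Working session

There is one attempt and no reset: what is moved stays moved. The work goes in short steps, Python scripts to look and compute and a tool call to move; the robot and the scene stay as the last step left them, time stands still between calls to the robot, and variables do not carry over. Pictures are saved under pics/ and viewed, on a budget of 10 in all, crops included, one or two more only if the job needs it, and the job is handed in when it is done.

Besides the shell and the picture viewer there is one more tool, called as a command line: name --pt "numbers of a row" for each row, then --argument value for the rest. carry_out: Moves the arm, as the interface text tells. Scaled input: -1 to 1 covers 0.4 m each way for a shift and 0.5 rad each way for a turn. Its arguments: {"type":"object","properties":{"moves":{"type":"array"}},"required":["moves"]}

```bash
mkdir -p pics; ls
python3 - <<'E'
from plant import manip
import cv2,numpy as np
for n in("scene","side"):
    im=manip.grab_frame(n);cv2.imwrite(f"pics/{n}0.png",im[:,:,::-1])
    c=manip.camera_info(n);print(n,np.round(c["intrinsics"],1).tolist(),np.round(c["extrinsics"],4).tolist())
print(manip.state())
E
```

```text
pics
scene [[473.5, 0.0, 277.0], [0.0, 473.5, 213.0], [0.0, 0.0, 1.0]] [[0.8592, -0.5111, 0.0241, -0.427], [-0.2201, -0.4116, -0.8844, 0.3264], [0.4619, 0.7546, -0.4661, 0.7858], [0.0, 0.0, 0.0, 1.0]]
side [[387.8, 0.0, 281.2], [0.0, 387.8, 211.6], [0.0, 0.0, 1.0]] [[-0.9858, -0.1676, 0.0053, 0.5922], [-0.1143, 0.6485, -0.7526, 0.048], [0.1227, -0.7426, -0.6584, 1.1256], [0.0, 0.0, 0.0, 1.0]]
{'time': 0.1, 'joint_pos': array([-1.18978898e-01,  5.33136210e-02,  1.61415546e+00,  6.70229585e-07,
        1.47595721e+00, -1.19021264e-01]), 'joint_vel': array([ 1.14054518e-04, -1.77341558e-03, -4.32094724e-03, -5.42706401e-04,
       -8.91518857e-04,  4.74320088e-05]), 'joint_efforts': array([ 6.14647306e-04, -3.94903493e+01, -3.71363103e+01, -4.52310599e-05,
        3.99340541e-03, -4.17574097e-05]), 'tool_pos': array([6.24448840e-01, 7.96799195e-05, 2.30172546e-01]), 'tool_rot': array([-7.20873761e-04,  7.07091528e-01,  7.07121440e-01, -5.66476599e-04]), 'contact_force': array([ 0.04286566, -0.44697739,  0.10741698]), 'ft_torque': array([ 0.00925684,  0.03457478, -0.06817717]), 'gripper_width': 0.9992801750061365}
```

View pics/scene0.png

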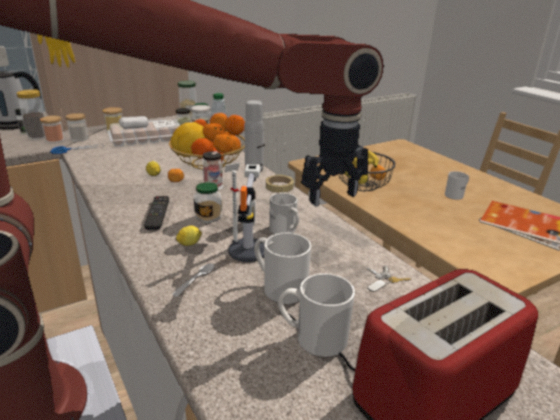

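View pics/side0.png

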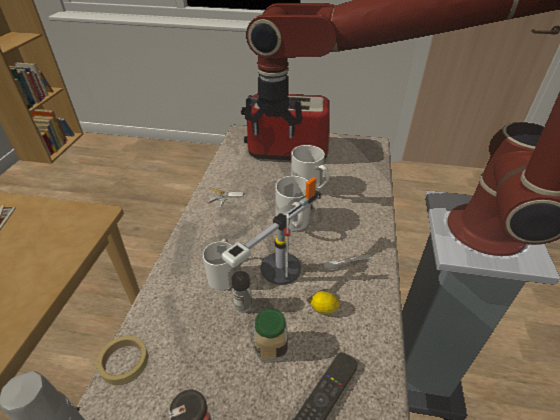

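The scene view has three white mugs, at (283,215), (287,265) and (325,312). In the side view they are at (220,265), (293,203) and (308,168). The first looks smallest and stands near the thermometer head, so I'll confirm it in an enlarged crop.

```bash
python3 - <<'E'
import cv2,numpy as np
a=cv2.imread("pics/scene0.png")[150:300,190:320];b=cv2.imread("pics/side0.png")[165:315,195:340]
r=lambda i:cv2.resize(i,None,fx=2.9 if 1 else 1,fy=2.9,interpolation=cv2.INTER_CUBIC)
cv2.imwrite("pics/crop0.png",np.hstack([r(a),r(b)]))
E
cat > h.py <<'E'
from plant import manip
import cv2,numpy as np
def cam(n):
    c=manip.camera_info(n);return np.array(c["intrinsics"]),np.array(c["extrinsics"])
def ray(n,uv,c=None):
    K,E=c or cam(n);uv=np.array(uv,float)
    p=(uv-K[:2,2])/[K[0,0],K[1,1]]
    if n=="wrist":
        t=np.hypot(*p);d=np.array([*(p/max(t,1e-9)*np.sin(t)),np.cos(t)])
    else: d=np.array([*p,1.])
    R=E[:3,:3];d=R.T@d;return -R.T@E[:3,3],d/np.linalg.norm(d)
def onz(n,uv,z,c=None):
    o,d=ray(n,uv,c);return o+d*(z-o[2])/d[2]
def tri(*obs):
    A=np.zeros((3,3));b=np.zeros(3)
    for o,d in (ray(*q) for q in obs):
        P=np.eye(3)-np.outer(d,d);A+=P;b+=P@o
    x=np.linalg.solve(A,b)
    return x,[np.linalg.norm(np.cross(x-o,d)) for o,d in (ray(*q) for q in obs)]
def proj(n,X,c=None):
    K,E=c or cam(n);p=E[:3,:3]@X+E[:3,3]
    if n=="wrist":
        t=np.arctan2(np.hypot(p[0],p[1]),p[2]);q=p[:2]/np.hypot(p[0],p[1])*t
    else:q=p[:2]/p[2]
    return q*[K[0,0],K[1,1]]+K[:2,2]
E
python3 - <<'E'
from h import *
for n in("scene","side"):
    im=cv2.imread(f"pics/{n}0.png");h=cv2.cvtColor(im,cv2.COLOR_BGR2HSV)
    x0,x1,y0,y1=(190,320,150,300) if n=="scene" else (195,340,165,315)
    for nm,lo,hi in(("orange",(5,180,120),(16,255,255)),("yellow",(22,150,100),(33,255,255)),("red",(0,180,90),(4,255,255))):
        m=cv2.inRange(h,lo,hi)[y0:y1,x0:x1]
        N,_,s,c=cv2.connectedComponentsWithStats(m)
        print(n,nm,[(s[i].tolist()[4],(c[i]+[x0,y0]).round(1).tolist(),(s[i][:4]+[x0,y0,0,0]).tolist()) for i in range(1,N) if s[i][4]>5])
E
```

```text
scene orange [(29, [200.5, 151.3], [196, 150, 11, 5]), (7, [211.0, 150.0], [208, 150, 7, 1]), (104, [243.5, 197.6], [241, 187, 6, 23])]
scene yellow [(15, [249.8, 216.3], [247, 214, 6, 5]), (136, [193.8, 233.9], [190, 226, 11, 18])]
scene red []
side orange [(86, [308.7, 187.0], [305, 178, 11, 21])]
side yellow [(37, [279.4, 241.3], [275, 238, 11, 7]), (497, [324.6, 302.3], [310, 291, 30, 23])]
side red [(16, [286.1, 232.2], [284, 228, 6, 8])]
```

View pics/crop0.png

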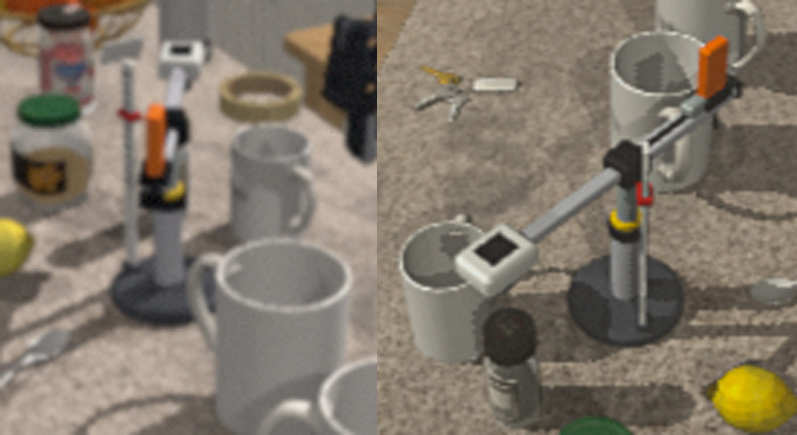

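The crop confirms the smallest mug: scene (283,215), side (220,265), just beyond the stand. The other two are clearly larger. The clip is at scene (234,190) and side (287,232), and the head is already near that mug.

Run:
```python
from h import *
P=dict(foot=((248,249.3),(280.5,268)),rim=((283.8,200.7),(219,252)),tab=((243.5,197.6),(308.7,187)),head=((252.8,168),(236.4,254)),clip=((234,189.7),(287,232.2)),ring=((249.8,216.3),(279.4,241.3)))
for k,(a,b) in P.items():
    x,r=tri(("scene",a),("side",b));print(k,x.round(4),np.round(r,4))
print("foot plane",onz("scene",(248,249.3),.01),onz("side",(280.5,268),.01))
print("rim plane",onz("scene",(283.8,200.7),.097),onz("side",(219,252),.097))
print("mug2 rim",onz("side",(292,188),.12), onz("scene",(287,251),.12))
print("mug3 ",onz("side",(308,157),.13))
print("jar",onz("scene",(207,189),.101),onz("side",(241,280),.105))
K,E=cam("scene");w,_=cam("wrist"),0;print(w)
```

```text
foot [0.5597 0.2543 0.0043] [0.0004 0.0004]
rim [0.6988 0.3054 0.0919] [0.0011 0.0011]
tab [0.5052 0.1651 0.2061] [0.002 0.002]
head [0.6355 0.3736 0.1733] [0.0026 0.0026]
clip [0.5393 0.2866 0.1671] [0.0005 0.0005]
ring [0.5638 0.2529 0.1012] [0.0012 0.0012]
foot plane [0.55599122 0.24641551 0.01      ] [0.55859447 0.25924976 0.01      ]
rim plane [0.69169959 0.29591285 0.097     ] [0.69808978 0.30909383 0.097     ]
mug2 rim [0.56040979 0.0638657  0.12      ] [0.54558161 0.04542258 0.12      ]
mug3  [ 0.53370296 -0.08229396  0.13      ]
jar [0.53532462 0.45350076 0.101     ] [0.62428946 0.38777916 0.105     ]
(array([[325.1922621 ,   0.        , 281.86200513],
       [  0.        , 325.1922621 , 206.76593501],
       [  0.        ,   0.        ,   1.        ]]), array([[ 9.99998847e-01,  1.51538232e-03, -1.02543443e-04,
        -6.24717407e-01],
       [ 1.47975499e-03, -9.56818409e-01,  2.90682547e-01,
        -3.88797996e-02],
       [ 3.42379738e-04, -2.90682364e-01, -9.56819547e-01,
         3.78063955e-01],
       [ 0.00000000e+00,  0.00000000e+00,  0.00000000e+00,
         1.00000000e+00]]))
```

carry_out --pt "1 0.1 -0.07 -0.1 0 0 0.25" --pt "1 0.2 -0.15 -0.175 0 0 0.5" --pt "1 0.3 -0.22 -0.175 0 0 0.75" --pt "1 0.4125 -0.3 -0.175 0 0 1" --pt "1 0.4125 -0.3 -0.175 0 0 1" --pt "1 0.4125 -0.3 -0.175 0 0 1" --pt "1 0.4125 -0.3 -0.175 0 0 1" --pt "1 0.4125 -0.3 -0.175 0 0 1"

```text
time: 0.77
tool_pos: [0.5048, 0.1652, 0.301]
tool_rot: [0.0, 0.86, 0.511, -0.0]
contact_force: [-0.1, -0.0, -0.6]
gripper_width: 1.003
```

Run:
```python
from h import *
s=manip.state();c=cam("wrist");im=manip.grab_frame("wrist")
cv2.imwrite("pics/w1.png",im[:,:,::-1]);np.savez("w1.npz",K=c[0],E=c[1]);print(s["time"],s["tool_pos"],s["tool_rot"])
h=cv2.cvtColor(im,cv2.COLOR_RGB2HSV)
m=cv2.inRange(h,(5,180,100),(16,255,255));N,_,st,cc=cv2.connectedComponentsWithStats(m)
for i in range(1,N):
    if st[i][4]>40: print(st[i],cc[i],onz("wrist",cc[i],.23,c))
```

```text
0.7667 [0.50479209 0.16519297 0.30104627] [ 3.60885969e-04  8.59635151e-01  5.10908279e-01 -8.69809732e-05]
[272 187  20  52 837] [281.72281959 212.77658303] [0.5074429  0.16883109 0.23      ]
```

View pics/w1.png

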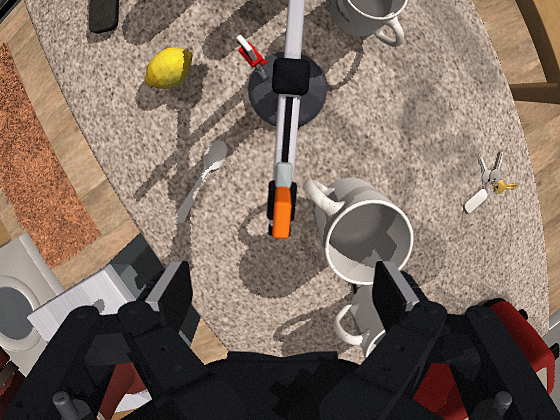

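Wrist view: the orange tab is at about (282,212), the black hub at (291,76), the foot at (288,90), the clip at (258,52) and the small mug at the top edge (368,10).

Run:
```python
from h import *
d=np.load("w1.npz");c=(d["K"],d["E"])
print("cam",ray("wrist",(280,200),c)[0])
q=lambda uv,z:onz("wrist",uv,z,c)
print("foot",q((288,90),.006),"hub",q((291,76),.19))
a,b=q((287,165),.172),q((296,5),.172);print("arm",a,b,np.degrees(np.arctan2(*(b-a)[1::-1])))
A=np.array([.5597,.2543,0])
for yaw in(57,58.3,59.5):
    t=np.radians(yaw);ex=np.array([np.cos(t),np.sin(t),0]);ey=np.array([-ex[1],ex[0],0])
    T=A-.106*ex
    print(yaw,T,[proj("wrist",T+sx*.014*ex+sy*.006*ey+[0,0,z],c).round().tolist() for z in(.23,.182) for sx in(-1,1) for sy in(-1,1)])
```

```text
cam [0.54010308 0.22990117 0.44379525]
foot [0.56155157 0.25035628 0.006     ] hub [0.5598005  0.25036318 0.19      ]
arm [0.52272051 0.18741923 0.172     ] [0.59473286 0.30482569 0.172     ] 58.47673817681731
57 [0.50196826 0.16540092 0.        ] [[284.0, 240.0], [267.0, 238.0], [287.0, 202.0], [270.0, 201.0], [284.0, 218.0], [270.0, 217.0], [286.0, 186.0], [272.0, 185.0]]
58.3 [0.504      0.16411402 0.        ] [[288.0, 240.0], [271.0, 239.0], [290.0, 202.0], [273.0, 201.0], [287.0, 218.0], [273.0, 217.0], [289.0, 186.0], [274.0, 185.0]]
59.5 [0.50590093 0.16296731 0.        ] [[291.0, 240.0], [275.0, 239.0], [293.0, 202.0], [276.0, 201.0], [290.0, 218.0], [276.0, 217.0], [291.0, 186.0], [277.0, 185.0]]
```

carry_out --pt "1 -0.003 0 0.06 0 0 0.105" --pt "1 -0.003 0 0.13 0 0 0.105" --pt "1 -0.003 0 0.2 0 0 0.105" --pt "1 -0.003 0 0.25 0 0 0.105" --pt "1 -0.003 0 0.27 0 0 0.105" --pt "1 -0.003 0 0.27 0 0 0.105" --pt "0.5 -0.003 0 0.27 0 0 0.105" --pt "0.5 -0.003 0 0.27 0 0 0.105"

```text
time: 1.48
tool_pos: [0.5058, 0.1636, 0.1951]
tool_rot: [0.001, 0.873, 0.487, 0.001]
contact_force: [-0.0, 0.1, 0.3]
gripper_width: 0.748
```

carry_out --pt "0 0 0 0 0 0 0" --pt "0 0 0 0 0 0 0" --pt "0 0 0 0 0 0 0" --pt "0 0 0 0 0 0 0" --pt "0 0 0 0 0 0 0" --pt "0 0 0 0 0 0 0"

```text
time: 1.98
tool_pos: [0.5048, 0.1639, 0.194]
tool_rot: [0.0, 0.873, 0.487, 0.001]
contact_force: [0.4, -0.2, 2.3]
gripper_width: 0.135
```

Run:
```python
from h import *
for n in("wrist","scene"):
    c=cam(n);im=manip.grab_frame(n);cv2.imwrite(f"pics/{n}2.png",im[:,:,::-1])
s=manip.state();print(s["time"],s["tool_pos"],s["tool_rot"],s["contact_force"],s["gripper_width"])
# arc targets in tool axes: centre at tool x = r
t=s["tool_rot"];from scipy.spatial.transform import Rotation as R
M=R.from_quat([*t[1:],t[0]]).as_matrix();print(M.round(3))
print("axis in tool frame",M.T@(np.array([.560,.2525,s["tool_pos"][2]])-s["tool_pos"]), "arm", M.T@[np.cos(np.radians(58.4)),np.sin(np.radians(58.4)),0])
```

```text
2.0833 [0.50479391 0.1638844  0.19395556] [3.74036087e-04 8.73168856e-01 4.87417462e-01 4.76330863e-04] [-0.1503781  -2.00845138  2.90069602] 0.12811962895861048
[[ 0.525  0.851  0.001]
 [ 0.851 -0.525 -0.   ]
 [ 0.     0.001 -1.   ]]
axis in tool frame [1.04404039e-01 4.81422569e-04 4.93167708e-05] arm [ 9.99999378e-01 -1.01305404e-03  4.66079034e-04]
```

View pics/wrist2.png

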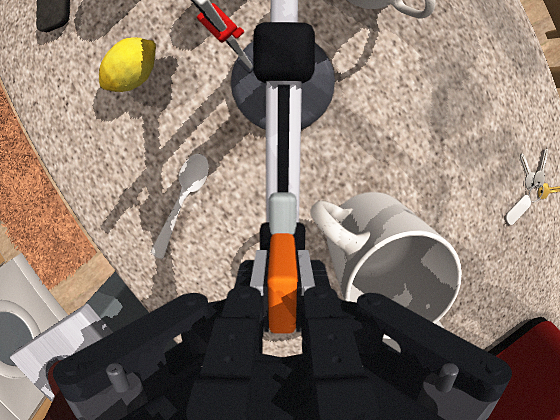

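Gripped: the tab sits between the pads at (284,285). Next I swing it along the arc about the axis, radius 0.106 m.

carry_out --pt "0 0.0003 -0.0132 0 0 0 0.1" --pt "0 0.0013 -0.0265 0 0 0 0.2" --pt "0 0.0034 -0.0422 0 0 0 0.32" --pt "0 0.0064 -0.0578 0 0 0 0.44" --pt "0 0.0103 -0.0732 0 0 0 0.56" --pt "0 0.0143 -0.0859 0 0 0 0.66" --pt "0 0.017 -0.0934 0 0 0 0.72" --pt "0 0.017 -0.0934 0 0 0 0.72"

```text
time: 2.75
tool_pos: [0.4766, 0.1896, 0.1939]
tool_rot: [0.0, 0.946, 0.323, 0.001]
contact_force: [2.1, -0.8, 1.6]
gripper_width: 0.132
```

carry_out --pt "0 0.0003 -0.0132 0 0 0 0.1" --pt "0 0.0013 -0.0265 0 0 0 0.2" --pt "0 0.0034 -0.0422 0 0 0 0.32" --pt "0 0.0064 -0.0578 0 0 0 0.44" --pt "0 0.0103 -0.0732 0 0 0 0.56" --pt "0 0.0113 -0.0767 0 0 0 0.586" --pt "0 0.0113 -0.0767 0 0 0 0.586" --pt "0 0.0113 -0.0767 0 0 0 0.586"

```text
time: 3.42
tool_pos: [0.4617, 0.2162, 0.1936]
tool_rot: [0.0, 0.983, 0.182, 0.001]
contact_force: [4.9, -0.6, 0.6]
gripper_width: 0.133
```

Run:
```python
from h import *
ims=[manip.grab_frame(n)[:,:,::-1] for n in("scene","side")]
for n,i in zip(("scene","side"),ims):cv2.imwrite(f"pics/{n}3.png",i)
a=ims[0][150:300,190:320];b=ims[1][165:315,195:340]
r=lambda i:cv2.resize(i,None,fx=2.9,fy=2.9,interpolation=cv2.INTER_CUBIC)
cv2.imwrite("pics/crop3.png",np.hstack([r(a),r(b)]))
s=manip.state();print(s["time"],s["tool_pos"],s["tool_rot"],s["contact_force"],s["gripper_width"])
d=np.array([.56,.2525])-s["tool_pos"][:2];print(np.hypot(*d),np.degrees(np.arctan2(d[1],d[0])))
```

```text
3.5167 [0.46168594 0.21621578 0.19360279] [-3.39144432e-05  9.83319043e-01  1.81887292e-01  8.18940968e-04] [4.29400363 0.00781757 0.91421216] 0.13276271735516199
0.10479598812437384 20.257310852619774
```

View pics/crop3.png

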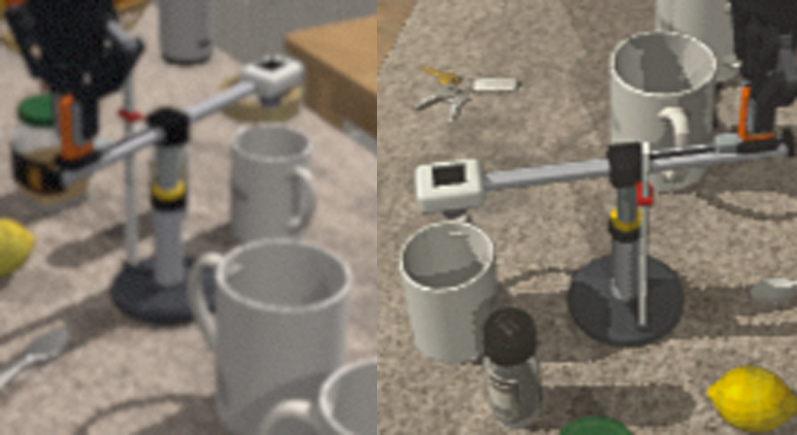

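Run:
```python
from h import *
S=lambda x,y:(x/2.9+190-.3,y/2.9+150-.3);D=lambda x,y:((x-377)/2.9+195-.3,y/2.9+165-.3)
h,r=tri(("scene",S(272,72)),("side",D(447,176)));print("headtop",h,r)
m,r=tri(("scene",S(272,146)),("side",D(448,254)));print("rim",m,r)
# project hypothesised rim circle and head lens for comparison with the crop
L=np.array([.56,.2525,0])+.14*np.array([np.cos(np.radians(20.26)),np.sin(np.radians(20.26)),0])
def tocrop(n,X):
    p=proj(n,X)+.3;return ((p-[190,150])*2.9 if n=="scene" else (p-[195,165])*2.9+[377,0]).round(0)
th=np.linspace(0,2*np.pi,60)
for c in(m[:2],L[:2],np.array([.696,.304])):
    for n in("scene","side"):
        P=np.array([tocrop(n,np.array([c[0]+.039*np.cos(a),c[1]+.039*np.sin(a),.097])) for a in th]);print(c.round(4),n,"rim x,y range",P.min(0),P.max(0))
for n in("scene","side"):print("head model top",n,tocrop(n,L+[0,0,.161]),"ring",[tocrop(n,np.array([.56,.2525,z])) for z in(.107,.167)])
```

```text
headtop [0.69190044 0.29938739 0.17372762] [np.float64(0.0018664138298480318), np.float64(0.0018664138298478015)]
rim [0.69819285 0.30688331 0.0930727 ] [np.float64(0.0006269292932889684), np.float64(0.0006269292932890529)]
[0.6982 0.3069] scene rim x,y range [231. 124.] [314. 161.]
[0.6982 0.3069] side rim x,y range [400. 217.] [496. 287.]
[0.6913 0.301 ] scene rim x,y range [228. 128.] [311. 165.]
[0.6913 0.301 ] side rim x,y range [410. 213.] [506. 283.]
[0.696 0.304] scene rim x,y range [231. 126.] [314. 162.]
[0.696 0.304] side rim x,y range [404. 215.] [500. 285.]
head model top scene [272.  83.] ring [array([169., 189.]), array([169., 126.])]
head model top side [451. 191.] ring [array([626., 217.]), array([626., 164.])]
```

carry_out --pt "0 0 0.004 0 0 0 -0.03" --pt "0 0 0.004 0 0 0 -0.03" --pt "0 0 0.004 0 0 0 -0.03" --pt "0 0 0.004 0 0 0 -0.03" --pt "0 0 0.004 0 0 0 -0.03" --pt "0 0 0.004 0 0 0 -0.03" --pt "0 0 0.004 0 0 0 -0.03" --pt "0 0 0.004 0 0 0 -0.03"

```text
time: 4.18
tool_pos: [0.4618, 0.2148, 0.1935]
tool_rot: [0.0, 0.982, 0.189, 0.0]
contact_force: [5.4, -1.7, 1.7]
gripper_width: 0.134
```

carry_out --pt "0 0 0 0 0 0 0" --pt "0 0 0 0 0 0 0" --pt "0 0 0 0 0 0 0" --pt "0 0 0 0 0 0 0" --pt "0 0 0 0 0 0 0" --pt "0 0 0 0 0 0 0" --pt "0 0 0 0 0 0 0" --pt "0 0 0 0 0 0 0"

```text
time: 4.85
tool_pos: [0.4618, 0.2148, 0.1936]
tool_rot: [0.0, 0.982, 0.189, 0.0]
contact_force: [4.4, -1.3, 1.6]
gripper_width: 0.132
```

carry_out --pt "0 0 0 0 0 0 0" --pt "0 0 0 0 0 0 0" --pt "0 0 0 0 0 0 0" --pt "0 0 0 0 0 0 0" --pt "0 0 0 0 0 0 0" --pt "0 0 0 0 0 0 0" --pt "0 0 0 0 0 0 0" --pt "0 0 0 0 0 0 0"

```text
time: 5.52
tool_pos: [0.4618, 0.2148, 0.1935]
tool_rot: [0.0, 0.982, 0.189, 0.0]
contact_force: [4.3, -1.6, 1.6]
gripper_width: 0.135
```

```bash
cat > ht.py <<'E'
from h import *
A=np.array([.56,.2525])
def blob(im,lo,hi,box):
    x0,x1,y0,y1=box;m=cv2.inRange(cv2.cvtColor(im,cv2.COLOR_RGB2HSV),lo,hi)[y0:y1,x0:x1]
    N,_,s,c=cv2.connectedComponentsWithStats(m)
    if N<2:return None
    i=1+np.argmax(s[1:,4]);return s[i,4],(c[i]+[x0,y0]),(s[i,:4]+[x0,y0,0,0]).tolist()
ob={}
for n,yb,rb in(("scene",(235,262,165,225),(225,250,175,205)),("side",(270,292,195,255),(278,300,215,245))):
    im=manip.grab_frame(n);cv2.imwrite(f"pics/{n}_{manip.state()['time']:.1f}.png",im[:,:,::-1])
    y=blob(im,(20,120,70),(35,255,255),yb);r=blob(im,(0,130,60),(6,255,255),rb);r2=blob(im,(174,130,60),(180,255,255),rb)
    print(n,"ring",y,"clip",r,r2);ob[n]=(y,r or r2)
    if y is None: continue
    o,_=ray(n,(0,0));v=(o[:2]-A)/np.linalg.norm(o[:2]-A)
    # ring height: ray meets vertical line nearest
    oo,d=ray(n,y[1]);p=A+.010*v;k=((p-oo[:2])@v)/(d[:2]@v);print("ring z",(oo+k*d).round(4))
print("clip tri",tri(*((n,ob[n][1][1]) for n in ob)))
s=manip.state();print(s["time"],s["tool_pos"],s["contact_force"],s["gripper_width"])
E
python3 ht.py
```

```text
scene ring (np.int32(44), array([248.04545455, 215.97727273]), [242, 213, 12, 6]) clip (np.int32(14), array([234.5       , 189.57142857]), [232, 188, 6, 4]) None
ring z [0.5552 0.2437 0.1092]
side ring (np.int32(45), array([279.97777778, 241.04444444]), [275, 237, 11, 8]) clip (np.int32(31), array([286.29032258, 232.        ]), [284, 227, 6, 9]) None
ring z [0.5597 0.2626 0.1116]
clip tri (array([0.540801  , 0.28652441, 0.16723064]), [np.float64(0.0007059838040865872), np.float64(0.0007059838040864759)])
5.6167 [0.46179137 0.21481104 0.19356879] [ 5.07422067 -1.8515303   1.66622555] 0.13114251271592
```

carry_out --pt "0 0 0 -0.015 0 0 0" --pt "0 0 0 -0.035 0 0 0" --pt "0 0 0 -0.06 0 0 0" --pt "0 0 0 -0.085 0 0 0" --pt "0 0 0 -0.11 0 0 0" --pt "0 0 0 -0.13 0 0 0" --pt "0 0 0 -0.14 0 0 0" --pt "0 0 0 -0.14 0 0 0"

```text
time: 6.28
tool_pos: [0.4612, 0.2148, 0.2489]
tool_rot: [0.0, 0.982, 0.189, -0.001]
contact_force: [5.1, -0.7, -2.3]
gripper_width: 0.136
```

```bash
python3 ht.py
python3 - <<'E'
from h import *
c=cam("wrist");im=manip.grab_frame("wrist")[:,:,::-1];cv2.imwrite("pics/w4.png",im);np.savez("w4.npz",K=c[0],E=c[1])
import glob,os
a,b=[cv2.imread(max(glob.glob(f"pics/{n}_*.png"),key=os.path.getmtime)) for n in("scene","side")]
r=lambda i,w:cv2.resize(i,(w,300),interpolation=cv2.INTER_CUBIC)
cv2.imwrite("pics/cmp4.png",np.vstack([np.hstack([r(a[160:220,205:285],400),r(b[195:255,250:330],400)]),r(im[0:150,130:530],800)]))
E
```

```text
scene ring (np.int32(47), array([247.53191489, 195.91489362]), [242, 193, 12, 6]) clip (np.int32(13), array([234.46153846, 189.53846154]), [232, 188, 6, 4]) (np.int32(1), array([235., 190.]), [235, 190, 1, 1])
ring z [0.5543 0.2442 0.1644]
side ring (np.int32(43), array([279.86046512, 224.53488372]), [275, 220, 11, 8]) clip (np.int32(30), array([286.33333333, 232.16666667]), [284, 228, 6, 8]) None
ring z [0.5601 0.2627 0.1655]
clip tri (array([0.54074592, 0.28686792, 0.16713616]), [np.float64(0.0005901106513233337), np.float64(0.0005901106513233581)])
6.3833 [0.46108205 0.21478569 0.24809808] [ 5.26626004 -0.57824695 -2.13966178] 0.1293196891130011
```

View pics/cmp4.png

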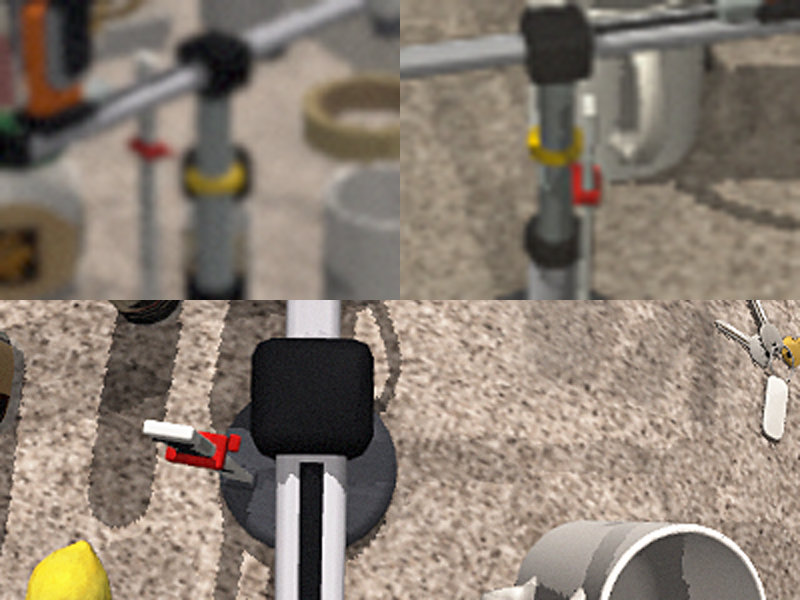

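The ring is at scene (247.5,196) and side (280,224.5). The clip is at scene (234.5,189.5) and side (286,232). I'll use the strip's top edge, known to be at 218 mm, to check the height bias.

Run:
```python
from h import *
import glob,os
XY=np.array([.5455,.2882])
def zof(n,uv,xy):
    o,d=ray(n,uv);v=(o[:2]-xy)/np.linalg.norm(o[:2]-xy);k=((xy-o[:2])@v)/(d[:2]@v);return (o+k*d).round(4)
for n,u0 in(("scene",234),("side",287)):
    f=max(glob.glob(f"pics/{n}_*.png"),key=os.path.getmtime);im=cv2.imread(f)
    y0=160 if n=="scene" else 205
    print(n,"rows from",y0); print(im[y0:y0+36,u0-3:u0+4].mean(2).astype(int).tolist() if 0 else [(y0+i,im[y0+i,u0-1:u0+3].mean(1).astype(int).tolist(),(im[y0+i,u0-1:u0+3,2].astype(int)-im[y0+i,u0-1:u0+3,1]).tolist()) for i in range(36)])
for n,uv in(("scene",(234.5,171.4)),("side",(288,214.4)),("scene",(234.5,189.9)),("side",(286.8,232.4))):print(n,uv,zof(n,uv,XY))
```

```text
scene rows from 160
[(160, [108, 127, 140, 151], [17, 15, 14, 13]), (161, [130, 143, 148, 154], [13, 12, 11, 11]), (162, [146, 147, 148, 156], [12, 12, 10, 10]), (163, [145, 142, 137, 137], [11, 8, 11, 7]), (164, [132, 127, 121, 116], [5, 5, 4, 6]), (165, [115, 109, 109, 106], [3, 4, 2, 4]), (166, [106, 107, 106, 107], [2, 4, 3, 3]), (167, [107, 108, 109, 107], [2, 1, 2, 3]), (168, [106, 105, 108, 108], [2, 6, 4, 4]), (169, [123, 120, 117, 117], [5, 2, 4, 6]), (170, [162, 161, 151, 141], [4, 5, 6, 11]), (171, [167, 181, 180, 172], [6, 4, 8, 9]), (172, [139, 160, 173, 172], [3, 5, 6, 9]), (173, [118, 129, 143, 154], [0, 1, 6, 8]), (174, [112, 119, 125, 125], [2, 2, 5, 7]), (175, [107, 109, 102, 99], [0, 3, 0, 1]), (176, [106, 109, 109, 127], [3, 1, 1, 2]), (177, [128, 144, 154, 166], [4, 1, 1, 3]), (178, [167, 176, 170, 167], [2, 4, 3, 2]), (179, [172, 165, 153, 138], [3, 2, 2, 2]), (180, [149, 132, 119, 120], [0, 2, 3, 5]), (181, [116, 107, 110, 124], [1, 2, 3, 9]), (182, [102, 101, 110, 134], [3, 3, 4, 11]), (183, [98, 102, 112, 139], [1, 0, 2, 13]), (184, [98, 97, 112, 142], [3, 3,
[... 1535 characters left out ...]
229, [99, 122, 92, 85], [48, -5, 21, 61]), (230, [101, 125, 92, 69], [48, -8, 13, 59]), (231, [101, 126, 94, 71], [47, -10, 9, 57]), (232, [103, 125, 93, 68], [58, -4, 14, 52]), (233, [84, 93, 82, 82], [116, 87, 114, 104]), (234, [68, 67, 66, 77], [110, 110, 115, 85]), (235, [64, 61, 58, 75], [70, 67, 73, 54]), (236, [117, 99, 90, 96], [9, 6, 11, 17]), (237, [146, 125, 111, 132], [5, 0, 5, 9]), (238, [112, 123, 102, 124], [4, 0, 4, 11]), (239, [96, 123, 104, 134], [2, 1, 6, 11]), (240, [100, 124, 108, 140], [3, 2, 8, 13])]
scene (234.5, 171.4) [0.5425 0.2896 0.2141]
side (288, 214.4) [0.5384 0.2871 0.2214]
scene (234.5, 189.9) [0.5418 0.29   0.1643]
side (286.8, 232.4) [0.5401 0.2874 0.1674]
```

Run:
```python
from h import *
import glob,os
from scipy.optimize import brentq
A=np.array([.56,.2525]);S=A+[-.019,.0345]
im={n:cv2.imread(max(glob.glob(f"pics/{n}_*.png"),key=os.path.getmtime)).astype(int) for n in("scene","side")}
for n,u,y in(("scene",248,190),("side",280,219)):
    print(n,[(y+i,int((im[n][y+i,u-1:u+2,2]-im[n][y+i,u-1:u+2,0]).mean())) for i in range(13)])
for u in (233,235): print("scene clip",u,[(i,int(im["scene"][i,u,2]-im["scene"][i,u,1])) for i in range(186,195)])
row=lambda n,xy,z:proj(n,np.array([*xy,z]))[1]
zs=lambda n,xy,r:brentq(lambda z:row(n,xy,z)-r,0,.4)
for n,sg,top,clip in(("side",1,217.5,235.5),("scene",-1,173.0,191.6)):
    o=ray(n,(0,0))[0][:2];v=(o-A)/np.linalg.norm(o-A)
    b=top-row(n,S+[0,sg*.007],.218)
    print(n,"row bias",b,"clip z raw/corr",zs(n,S+[0,sg*.010],clip)+.0035,zs(n,S+[0,sg*.010],clip-b)+.0035)
    print("  ring lower edge row for zr=.158..168",[(z,round(row(n,A+.0135*v,z-.003)+b,2),round(row(n,A+.0135*v,z-.003),2)) for z in(.158,.161,.164,.167)])
```

```text
scene [(190, -1), (191, -2), (192, -2), (193, -1), (194, 11), (195, 50), (196, 89), (197, 96), (198, 57), (199, 16), (200, 0), (201, -2), (202, -2)]
side [(219, 3), (220, 1), (221, 0), (222, 0), (223, -3), (224, 3), (225, 72), (226, 121), (227, 105), (228, 23), (229, 0), (230, 2), (231, 2)]
scene clip 233 [(186, 7), (187, 11), (188, 41), (189, 68), (190, 61), (191, 30), (192, 11), (193, 5), (194, 3)]
scene clip 235 [(186, 4), (187, 8), (188, 30), (189, 66), (190, 92), (191, 54), (192, 22), (193, 7), (194, 3)]
side row bias -0.03959499056324489 clip z raw/corr 0.17043144201707078 0.17030789542819819
  ring lower edge row for zr=.158..168 [(0.158, np.float64(228.87), np.float64(228.91)), (0.161, np.float64(227.93), np.float64(227.97)), (0.164, np.float64(226.98), np.float64(227.02)), (0.167, np.float64(226.03), np.float64(226.07))]
scene row bias 1.6058882982545697 clip z raw/corr 0.16876877009119262 0.17313500144360564
  ring lower edge row for zr=.158..168 [(0.158, np.float64(201.65), np.float64(200.04)), (0.161, np.float64(200.54), np.float64(198.93)), (0.164, np.float64(199.43), np.float64(197.82)), (0.167, np.float64(198.32), np.float64(196.71))]
```

carry_out --pt "0 0 0 -0.01 0 0 0" --pt "0 0 0 -0.02 0 0 0" --pt "0 0 0 -0.02 0 0 0" --pt "0 0 0 -0.02 0 0 0"

```text
time: 6.77
tool_pos: [0.4611, 0.2148, 0.2563]
tool_rot: [0.0, 0.982, 0.189, -0.001]
contact_force: [3.9, -1.2, -2.0]
gripper_width: 0.134
```

```bash
cat > ht2.py <<'E'
from h import *
from scipy.optimize import brentq
A=np.array([.56,.2525]);S=A+[-.019,.0345]
row=lambda n,xy,z:proj(n,np.array([*xy,z]))[1]
zs=lambda n,xy,r:brentq(lambda z:row(n,xy,z)-r,0,.4)
def edges(p,y0):
    p=p.astype(float);h=p.max()/2;i=np.where(p>h)[0];a,b=i[0],i[-1]
    return y0+a-(p[a]-h)/(p[a]-p[a-1]),y0+b+(p[b]-h)/(p[b]-p[b+1])
for n,sg,ur,yr,uc,yc in(("scene",-1,248,(180,206),(233,234,235),(183,197)),("side",1,280,(208,236),(286,287,288),(230,241))):
    im=np.mean([manip.grab_frame(n).astype(float) for _ in range(2)],0)
    cv2.imwrite(f"pics/{n}_{manip.state()['time']:.1f}.png",im[:,:,::-1])
    o=ray(n,(0,0))[0][:2];v=(o-A)/np.linalg.norm(o-A)
    t,b=edges((im[yr[0]:yr[1],ur-1:ur+2,0]-im[yr[0]:yr[1],ur-1:ur+2,2]).mean(1),yr[0])
    T,B=edges((im[yc[0]:yc[1],uc,0]-im[yc[0]:yc[1],uc,1]).mean(1),yc[0])
    print(n,"ring",round(t,2),round(b,2),"z",zs(n,A+.009*v,t)-.003,zs(n,A+.0135*v,b)+.003,"clip",round(T,2),round(B,2),"z",zs(n,S+[0,sg*.007],T)-.0035,zs(n,S+[0,sg*.01],B)+.0035)
s=manip.state();print(s["time"],s["tool_pos"],s["contact_force"],s["gripper_width"])
E
python3 ht2.py
python3 - <<'E'
from h import *
import glob,os
a,b=[cv2.imread(max(glob.glob(f"pics/{n}_*.png"),key=os.path.getmtime)) for n in("scene","side")]
r=lambda i,w:cv2.resize(i,(w,400),interpolation=cv2.INTER_NEAREST)
cv2.imwrite("pics/cmp5.png",np.hstack([r(a[165:205,220:260],400),r(b[205:245,265:305],400)]))
E
```

```text
scene ring 192.29 195.46 z 0.1706942746520796 0.17035104098726234 clip 188.19 191.32 z 0.16980246897020868 0.16953832765311344
side ring 222.4 225.27 z 0.16828588785323115 0.1695236497437345 clip 232.37 235.21 z 0.17024807239137946 0.17133675360954295
6.9667 [0.46121397 0.21482789 0.25653304] [ 4.88634751 -1.24755803 -3.3874743 ] 0.1345665681378662[ WARN:0@3.007] global loadsave.cpp:1063 imwrite_ Unsupported depth image for selected encoder is fallbacked to CV_8U.
```

View pics/cmp5.png

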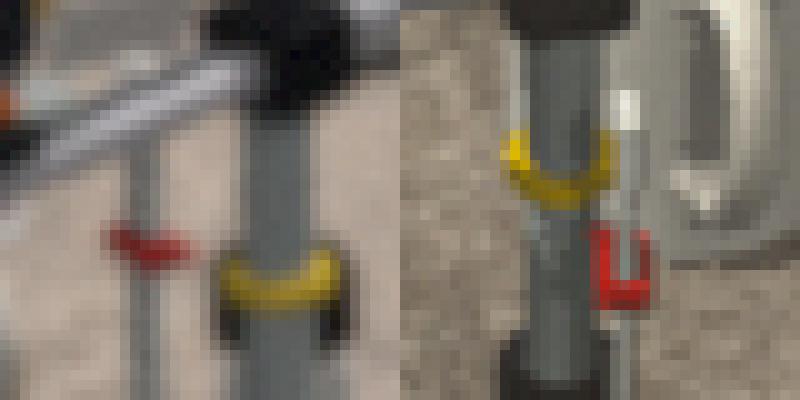

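Ring and clip agree to about 0.5 mm averaged over the two views (scene -0.8 mm, side +1.9 mm). I'll nudge up 0.5 mm and hold for over a second.

carry_out --pt "0 0 0 -0.0012 0 0 0" --pt "0 0 0 -0.0012 0 0 0" --pt "0 0 0 -0.0012 0 0 0" --pt "0 0 0 -0.0012 0 0 0" --pt "0 0 0 -0.0012 0 0 0" --pt "0 0 0 -0.0012 0 0 0" --pt "0 0 0 -0.0012 0 0 0" --pt "0 0 0 -0.0012 0 0 0"

```text
time: 7.63
tool_pos: [0.4614, 0.2149, 0.2577]
tool_rot: [0.0, 0.982, 0.189, -0.0]
contact_force: [3.7, -1.3, -3.2]
gripper_width: 0.136
```

carry_out --pt "0 0 0 0 0 0 0" --pt "0 0 0 0 0 0 0" --pt "0 0 0 0 0 0 0" --pt "0 0 0 0 0 0 0" --pt "0 0 0 0 0 0 0" --pt "0 0 0 0 0 0 0" --pt "0 0 0 0 0 0 0" --pt "0 0 0 0 0 0 0"

```text
time: 8.3
tool_pos: [0.4615, 0.2149, 0.2578]
tool_rot: [0.0, 0.982, 0.189, -0.0]
contact_force: [3.7, 0.1, -2.5]
gripper_width: 0.134
```

carry_out --pt "0 0.006 0 0 0 0 0" --pt "0 0.015 0 0 0 0 0" --pt "0 0.025 0 0 0 0 0" --pt "0 0.035 0 0 0 0 0" --pt "0 0.045 0 0 0 0 0" --pt "0 0.054 0 0 0 0 0" --pt "0 0.06 0 0 0 0 0" --pt "0 0.06 0 0 0 0 0"

```text
time: 8.97
tool_pos: [0.4832, 0.2235, 0.2567]
tool_rot: [0.0, 0.982, 0.189, -0.002]
contact_force: [-2.7, -3.7, -2.4]
gripper_width: 0.13
```

carry_out --pt "0 0.004 0 0 0 0 0" --pt "0 0.008 0 0 0 0 0" --pt "0 0.01 0 0 0 0 0" --pt "0 0.01 0 0 0 0 0" --pt "0 0.01 0 0 0 0 0" --pt "0 0.01 0 0 0 0 0"

```text
time: 9.47
tool_pos: [0.4874, 0.2251, 0.2577]
tool_rot: [0.0, 0.982, 0.189, -0.0]
contact_force: [-3.1, -4.3, -2.7]
gripper_width: 0.129
```

```bash
python3 ht2.py 2>/dev/null
```

```text
scene ring 192.23 195.4 z 0.17085309780086644 0.17051509824808034 clip 188.2 191.33 z 0.16977446814368816 0.1695167261477892
side ring 222.13 225.19 z 0.16914315647228909 0.16975503660389007 clip 232.36 235.21 z 0.17027012188042923 0.1713273693669925
9.6667 [0.48748802 0.22523355 0.25781777] [-2.93425823 -3.93071648 -3.62104911] 0.1349687428801063
```

carry_out --pt "0 0.003 0 0 0 0 0" --pt "0 0.005 0 0 0 0 0" --pt "0 0.005 0 0 0 0 0" --pt "0 0.005 0 0 0 0 0"

```text
time: 10.0
tool_pos: [0.4888, 0.2257, 0.2576]
tool_rot: [0.0, 0.982, 0.189, -0.001]
contact_force: [-5.5, -4.9, -2.1]
gripper_width: 0.13
```

carry_out --pt "0 0.004 0 0 0 0 0" --pt "0 0.004 0 0 0 0 0" --pt "0 0.004 0 0 0 0 0" --pt "0 0.004 0 0 0 0 0"

```text
time: 10.33
tool_pos: [0.4898, 0.2261, 0.2573]
tool_rot: [0.0, 0.982, 0.189, -0.002]
contact_force: [-6.3, -5.6, -1.6]
gripper_width: 0.134
```

```bash
python3 ht2.py 2>/dev/null;python3 - <<'E'
from h import *
c=cam("wrist");im=manip.grab_frame("wrist")[:,:,::-1]
import glob,os
a,b=[cv2.imread(max(glob.glob(f"pics/{n}_*.png"),key=os.path.getmtime)) for n in("scene","side")]
r=lambda i:cv2.resize(i,(400,400),interpolation=cv2.INTER_CUBIC)
cv2.imwrite("pics/fin.png",np.hstack([r(im[20:380,100:460]),r(b[160:310,190:340])]))
E
```

```text
scene ring 192.58 195.82 z 0.16991304484114397 0.16939660687586194 clip 188.19 191.3 z 0.1697975647132048 0.1695888155062113
side ring 222.74 225.49 z 0.16723587953879873 0.16883200861124478 clip 232.37 235.2 z 0.17023930141093396 0.17137647029058978
10.5333 [0.48981968 0.22615663 0.257344  ] [-6.45620216 -5.93771598 -2.33650332] 0.132628739752354
```

View pics/fin.png

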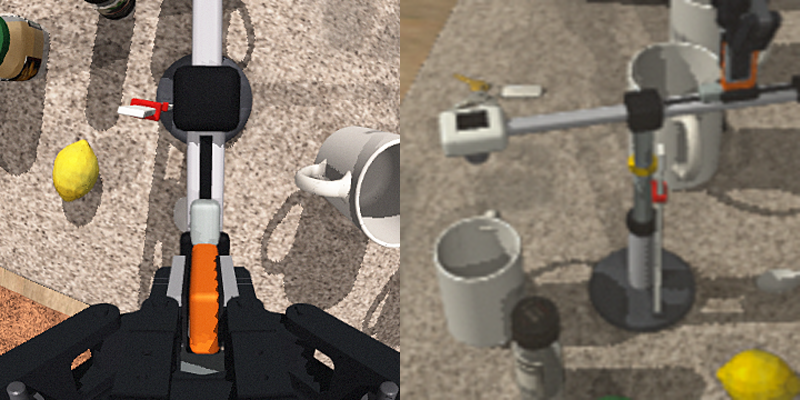

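```bash
ls pics | tr '\n' ' '
python3 - <<'E'
from h import *
import glob
for n,box in(("side",(290,360,160,215)),("scene",(195,250,150,215))):
    x0,x1,y0,y1=box
    for f in sorted(glob.glob(f"pics/{n}_*.png"),key=lambda s:float(s.split('_')[1][:-4])):
        h=cv2.cvtColor(cv2.imread(f),cv2.COLOR_BGR2HSV);m=cv2.inRange(h,(5,170,80),(17,255,255))[y0:y1,x0:x1]
        N,_,s,c=cv2.connectedComponentsWithStats(m)
        if N<2:print(f,"none");continue
        i=1+np.argmax(s[1:,4]);p=c[i]+[x0,y0]
        # bottom-row edge centre of the orange tab
        q=onz(n,p,.275)[:2];ex=np.array([np.cos(np.radians(21.1)),np.sin(np.radians(21.1))])
        print(f,s[i].tolist(),p.round(2),"along-leg",round(float((q-[.56,.2525])@ex),4))
E
```

```text
cmp4.png cmp5.png crop0.png crop3.png fin.png scene0.png scene2.png scene3.png scene_10.4.png scene_5.6.png scene_6.3.png scene_6.9.png scene_9.6.png side0.png side3.png side_10.5.png side_5.6.png side_6.4.png side_7.0.png side_9.7.png w1.png w4.png wrist2.png pics/side_5.6.png [29, 35, 12, 18, 49] [322.08 204.8 ] along-leg -0.067
pics/side_6.4.png [32, 15, 12, 20, 60] [324.63 186.4 ] along-leg -0.0889
pics/side_7.0.png [32, 12, 12, 20, 61] [324.69 183.66] along-leg -0.0917
pics/side_9.7.png [21, 13, 12, 20, 49] [313.98 186.06] along-leg -0.0671
pics/side_10.5.png [20, 24, 14, 10, 38] [317.16 190.47] along-leg -0.0697
pics/scene_5.6.png [16, 33, 11, 22, 88] [213.76 195.48] along-leg -0.2204
pics/scene_6.3.png [15, 10, 10, 23, 93] [212.57 172.99] along-leg -0.1452
pics/scene_6.9.png [15, 7, 10, 23, 91] [212.54 169.99] along-leg -0.1337
pics/scene_9.6.png [23, 3, 10, 23, 107] [220.93 165.66] along-leg -0.1046
pics/scene_10.4.png [23, 3, 10, 24, 123] [221.33 166.1 ] along-leg -0.1058
```

Run:
```python
from h import *
c=cam("wrist");im=manip.grab_frame("wrist")
print("col 285 (R,G,B):",[(y,*im[y,283:288].mean(0).astype(int).tolist()) for y in range(236,344,3)])
for y in(283,338):
    p=onz("wrist",(285,y),.293,c);print(y,p,np.hypot(*(p[:2]-[.56,.2525])))
# current expected rows for closed tab (front top, back top, front bottom)
t=np.radians(21.1);ex=np.array([np.cos(t),np.sin(t)])
for r in(.080,.083,.086):print(r,[proj("wrist",np.array([*(np.array([.56,.2525])-(r+o)*ex),z]),c).round(1).tolist() for o,z in((-.014,.293),(.014,.293),(-.014,.245))])
```

```text
col 285 (R,G,B): [(236, 201, 205, 203), (239, 216, 129, 84), (242, 229, 101, 24), (245, 229, 100, 21), (248, 229, 100, 21), (251, 230, 103, 25), (254, 230, 101, 23), (257, 229, 100, 21), (260, 230, 103, 24), (263, 230, 102, 23), (266, 230, 103, 22), (269, 230, 103, 24), (272, 231, 103, 23), (275, 232, 105, 25), (278, 232, 106, 25), (281, 231, 102, 23), (284, 247, 129, 35), (287, 253, 167, 54), (290, 248, 129, 33), (293, 234, 106, 23), (296, 234, 106, 24), (299, 233, 105, 23), (302, 233, 103, 19), (305, 234, 108, 25), (308, 233, 106, 24), (311, 233, 106, 24), (314, 232, 105, 22), (317, 232, 106, 23), (320, 234, 106, 21), (323, 242, 115, 26), (326, 244, 119, 27), (329, 251, 133, 30), (332, 251, 131, 30), (335, 244, 123, 24), (338, 107, 51, 32), (341, 46, 46, 49)]
283 [0.5011897  0.22880526 0.293     ] 0.06340419309162988
338 [0.47591245 0.21852016 0.293     ] 0.09069368885882774
0.08 [[282.4, 288.8], [281.5, 343.8], [282.2, 240.2]]
0.083 [[282.3, 295.4], [281.4, 348.9], [282.1, 245.5]]
0.086 [[282.2, 301.8], [281.3, 353.9], [282.0, 250.7]]
```

The tab is at about 79 mm from the axis, so the lever is closed. The push lowered the leg by about 1 mm, so I'll ease the push slightly and trim the height.

carry_out --pt "0 -0.002 0 -0.0015 0 0 0" --pt "0 -0.003 0 -0.0025 0 0 0" --pt "0 -0.003 0 -0.0025 0 0 0" --pt "0 -0.003 0 -0.0025 0 0 0" --pt "0 -0.003 0 -0.0025 0 0 0" --pt "0 -0.003 0 -0.0025 0 0 0" --pt "0 -0.003 0 -0.0025 0 0 0" --pt "0 -0.003 0 -0.0025 0 0 0"

```text
time: 11.3
tool_pos: [0.4892, 0.226, 0.2586]
tool_rot: [0.0, 0.982, 0.189, -0.001]
contact_force: [-5.3, -4.6, -1.6]
gripper_width: 0.134
```

```bash
python3 ht2.py 2>/dev/null
```

```text
scene ring 192.1 195.36 z 0.17121204490757297 0.17061691226052345 clip 188.2 191.28 z 0.1697682812909025 0.16963767826312026
side ring 222.12 225.0 z 0.16916555782390996 0.17037224041659121 clip 232.37 235.22 z 0.17025324027535374 0.17131219437917666
11.5 [0.48926343 0.22594851 0.2586702 ] [-4.20887379 -5.29228953 -3.02680632] 0.1305107302175781
```

carry_out --pt "0 0 0 0 0 0 0" --pt "0 0 0 0 0 0 0" --pt "0 0 0 0 0 0 0" --pt "0 0 0 0 0 0 0" --pt "0 0 0 0 0 0 0" --pt "0 0 0 0 0 0 0" --pt "0 0 0 0 0 0 0" --pt "0 0 0 0 0 0 0"

```text
time: 12.17
tool_pos: [0.4893, 0.2259, 0.2586]
tool_rot: [0.0, 0.982, 0.189, -0.001]
contact_force: [-5.0, -4.7, -2.6]
gripper_width: 0.139
```

```bash
python3 -c "
from plant import manip
print(manip.state()['tool_pos']);print(manip.job_done())"
```

```text
[0.48926607 0.22594016 0.25864841]
the job is handed in; nothing more can be done
None
```

I did the job in the order asked and handed it in at about 12 s. The gripper still holds the tab, with the leg at the clip, the lever closed and the thermometer over the smallest mug.

- **Swing:** I gripped the orange tab, swung the thermometer about 37° over the mug and held it for over a second. The lens is roughly 7 mm from the centre of the mouth. Almost all of that is because the mug stands about 147 mm from the axis and the lens reaches only 140 mm.
- **Height:** I raised the leg about 63 mm and held it for over a second. At hand-in the ring measured 170.3 mm and the clip 170.2 mm, averaged over two views. The views disagreed slightly: the scene view put the ring 1.2 mm above the clip, the side view 1.0 mm below it.
- **Lever:** I slid it in until it stopped. The wrist view put the tab about 79 mm from the axis, against 80 mm for closed. The last push lowered the leg by about 1 mm, so I eased the push slightly and brought the leg back up.
- **Forces and surroundings:** The contact-force readings stayed below about 10 N. The pictures I viewed show nothing else shifted, but I did not measure the bystanders again at the end.

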